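# Clear the counter stand and lean the client's tablet on it

### The job

Make the place ready for the next client: first take the hair-oil bottle that was left on the ledge of the wooden counter stand and stand it upright, wholly on the round cork mat. Then take the larger tablet out of the charging rack and lean it on the stand, long edge down on the ledge, about centred, its back flat against the sloping backrest and its screen to the client. Set the tablet down gently and leave the smaller tablet, the jar and the mug where they are.

Things in the scene. Friction and masses are not known exactly. Their poses are not given: they have to be found in the camera images.
- tablet: the larger of two tablets: slab 250 wide (y) x 10 thick (x) x 175 high (z) mm, about 0.5 kg; black screen on its +x face, grey back. Starts upright on a long edge in the near or far outer slot of the rack, screen away from the robot, top 129 mm clear of the dividers. Origin: centre of the lower edge; +x out of the screen, +z up
- tablet_top (a point): centre of the upper edge of the larger tablet, 175 mm above its origin
- rack: fixed wooden charging rack: board 150 (x) x 190 (y) mm with seven dividers along y, 18 mm pitch, tops 62 mm above the counter; slots 13 mm wide, floor at 16 mm. Origin: centre of underside. The tablets stand in its two outer slots, 45 mm either side along x; which is where varies. Rack and stand: one left, one right (varies), turned up to 0.3 rad
- stand: fixed wooden counter stand, 165 deep x 200 wide mm; +x is the front, to the client (away from the robot). Its base board is 14 mm thick, its top is the ledge: from the foot of the backrest at x = 0 to x = 52 mm, where a lip 10 mm thick rises 12 mm above it. Base reaches back to x = -102 mm. Origin: on the underside, below the backrest's foot
- backrest: the stand's fixed backrest: board 200 wide x 115 up the slope x 8 thick mm, leaning back 20 degrees from vertical. Origin: middle of the foot of its front face, on the ledge 14 mm above the counter; +x out of its front face (forward and up), +y along its width, +z up the slope. A tablet flat on it has its origin at x = 5 mm, z = 0 here
- oil_bottle: amber hair-oil bottle with black cap, 38 mm diameter, 100 mm high, straight-sided up to 65 mm, cap 22 mm wide at the top, 0.14 kg, left standing on the stand's ledge in front of the backrest. Origin: centre of its underside, z up
- cork_mat: fixed round cork mat, 100 mm diameter, 4 mm thick, lying on the counter between rack and stand. Origin: centre of its underside
- small_tablet: bystander: the smaller tablet, 200 wide x 10 thick x 130 high mm, upright in the other outer slot of the rack. Origin: centre of lower edge
- wax_jar: bystander: low amber jar with black lid, 64 mm diameter, 50 mm high, on the robot's side of the cork mat. Origin: centre of underside
- mug: bystander: white mug, 78 mm diameter, 88 mm high, with handle, beyond the cork mat. Origin: centre of underside

How it is judged:
By the outcome, as a careful person would: the job done as asked, in the order asked, and still so for the second after the job is handed in, with the robot touching nothing.
It also fails if it takes over 64 s, if anything falls off the work surface, if the arm or the gripper's body presses on something with over 40 N, if the wrist force passes 120 N, or if a joint passes its speed limit or range.

### The arm

A 7-joint arm with a two-finger parallel gripper is mounted at the origin on the work surface. World frame = base frame: x ahead of the robot, y to its left, z up, the work surface at z = 0. Lengths are in mm, angles in rad, forces in N, time in s.
With the tool pointing down it reaches from about 425 to 875 mm from the base axis. Payload 8.4 kg.
Tool frame: the origin (TCP) lies at the very end of the fingers, on their centre line; the grasp point (between the pads) lies 19 mm behind it; z points along the fingers, y is the line along which they close (so a half turn about z gives the same grasp; the last joint's range is limited). The gripper opens to 85 mm and grips with 20 to 120 N. Pads are 22 mm wide; open, the fingers measure 114 mm over their backs; the gripper's body (76 mm by 85 mm) begins 54 mm behind the grasp point. The pads swing forward as they close: fully open they stand 13 mm farther back than shut.
Start: joints at [1.247, 0.333, 0.04, 1.465, -0.013, 1.343, -0.059], TCP at [144.872, -633.621, 231.308] pointing down, gripper open.
Joint ranges: [-2.58, 2.58], [-0.38, 2.09], [-1.3, 1.39], [0.25, 2.4], [-1.5, 4.64], [0.08, 2.09], [-2.65, 2.65]. Speed limits (rad/s): [2.22, 2.22, 2.79, 2.79, 3.14, 3.14, 3.14].

### API

Orientations are given as a rotation vector (axis times angle).
In Python, from cell import env gives the robot as it stands.
- The arm moves only by the tool arm_command, never from a script. Its argument "steps" is a list of rows, each a list of 5 numbers: the shift along the tool's x, y, z in m, then the turn about the tool's z in degrees, then the closure, from -1 (fully open) to 1 (shut). In form: [[dx, dy, dz, turn, fingers], ...]. A call has 1 to 12 rows; each row shifts and turns the commanded pose from where the row before left it, along the tool's axes as they then stand; what a row does not reach is not made up. A row lasts 1/12 s, in which the tool goes at most 41.7 mm and 7.16 degrees, less where a joint would pass 70% of its speed; a pose out of reach is approached as far as the arm can. A call with a gripper value outside its range is refused whole. The fingers move at their own pace and stop on an object; "grip_force" is the grip in N (left out, the last holds). Time passes only in rows, so rows that do not move let the fingers close. It gives the time, the measured TCP pose, the force, the opening and the grip force at its end, in the units of the state.
- env.sense(): the state, without advancing time (a new reading comes with each control period).
- env.camera(name): name is "side" or "top"; returns (picture, depth): 400x640x3 uint8, red, green, blue; 400x640 float32, mm along the optical axis (not along the pixel's ray), 0 where there is no reading.
- env.calibration(name): a dict with "camera_matrix" (3x3 intrinsics, pixels), "k1" (the pictures are not rectified: a ray, as slopes to the right and down, at radius r is drawn at 1 + k1 r^2 times it, then the intrinsics apply), "R" (3x3) and "t" (3): a world point X has camera coordinates R X + t. Camera axes: x right, y down, z forward; pixel columns grow to the right and rows downward; lengths in mm; the calibration is good to about 2 mm. A picture is of the moment at which its call begins. calibration takes no time and is no camera call.
- env.job_done(): hands the job in; it is judged then, once.
Trained networks look in the newest picture that a camera, given by its name, has taken for a name from the list of things; names that differ only in an ending like _2 or _b are one class to them, and where a whole thing is asked for, a point or a joint stands for the part that bears it (a point fixed in the world has none). Each returns a list of dicts, best first, with "conf" (0 to 1); they miss things now and then, are a little off and sometimes report something else, mostly with a low value. They report only what shows in the picture. A call takes as long as a camera call.
- env.silhouettes(camera, label): "pixels" (400x640 bool, what is visible of it) and "box" ([left, top, right, bottom] in pixels, round what is visible of it).
- env.place_of(camera, label): "at" ([row, column] in pixels: a listed point, or the origin of a listed thing).
The state is a dict: "time": time; "joints": joint angles; "qvel": joint speeds; "effort": joint torques, N m; "ee_pos": TCP position; "eef_rot": TCP orientation; "wrist_force": force on the tool from outside, world axes, zero at the start; "wrist_torque": the same for the moment, N m; "width": opening from 0.0 (shut) to 1.0 (fully open); "gripper_force": force on a finger pad.
Only numpy, scipy, OpenCV 4.12 (cv2) and the standard library are available. Lean on these libraries where they do the work, as an engineer would, in place of code of your own. Each camera call takes 0.05 s, during which the arm holds its last target. There are 200 camera calls.

## Working session

There is one attempt and no reset: what is moved stays moved. The work goes in short steps, Python scripts to look and compute and a tool call to move; the robot and the scene stay as the last step left them, time stands still between calls to the robot, and variables do not carry over. Pictures are saved under pics/ and viewed, at most 10 in all, crops included, and the job is handed in when it is done.

Besides the shell and the picture viewer there is one more tool, called after "Request:" as name(argument=value, ...), one argument or row to a line, values as JSON. arm_command: Moves the arm, as the interface text tells. Its arguments: {"type":"object","properties":{"steps":{"type":"array"},"grip_force":{"type":"number"}},"required":["steps"]}

```bash
mkdir -p pics; ls
cat > h.py <<'E'
import numpy as np, cv2
from cell import env
from scipy.spatial.transform import Rotation as Ro
def snap(n):
    im,d=env.camera(n); return im,d
def save(im,f): cv2.imwrite('pics/'+f,cv2.cvtColor(im,cv2.COLOR_RGB2BGR))
def ray(n,r,c):
    K=env.calibration(n); M=np.array(K['camera_matrix']); k=K['k1']
    p=np.stack([(np.asarray(c,float)-M[0,2])/M[0,0],(np.asarray(r,float)-M[1,2])/M[1,1]],-1)
    u=p.copy()
    for _ in range(20): u=p/(1+k*(u**2).sum(-1,keepdims=True))
    return np.concatenate([u,np.ones(u.shape[:-1]+(1,))],-1)
def cloud(n,d):
    r,c=np.mgrid[0:400,0:640]; K=env.calibration(n)
    X=ray(n,r,c)*d[...,None]
    return (X-np.array(K['t']))@np.array(K['R'])   # world
def proj(n,X):
    K=env.calibration(n);M=np.array(K['camera_matrix']);x=np.asarray(X)@np.array(K['R']).T+K['t']
    s=x[...,:2]/x[...,2:]; s=s*(1+K['k1']*(s**2).sum(-1,keepdims=True))
    return s*[M[0,0],M[1,1]]+[M[0,2],M[1,2]]
E
python3 - <<'E'
from h import *
for n in('side','top'):
    im,d=snap(n); save(im,n+'0.png'); np.save(n+'0d.npy',d); np.save(n+'0i.npy',im)
    K=env.calibration(n); R=np.array(K['R']); print(n,-R.T@K['t'],R.round(2).tolist(),np.array(K['camera_matrix']).round(0).tolist(),K['k1'])
print(env.sense())
E
```

```text
pics
side [ 54.19426196 586.61566111 987.66307715] [[-0.73, -0.69, 0.01], [-0.51, 0.53, -0.68], [0.46, -0.5, -0.73]] [[425.0, 0.0, 320.0], [0.0, 425.0, 202.0], [0.0, 0.0, 1.0]] -0.09021278554032451
top [ 430.79769594   28.86293107 1128.53825133] [[-0.0, -1.0, 0.0], [-0.99, 0.0, -0.16], [0.16, -0.0, -0.99]] [[366.0, 0.0, 322.0], [0.0, 366.0, 200.0], [0.0, 0.0, 1.0]] -0.029876101517775325
{'time': 0.1, 'joints': array([ 1.24677134,  0.3338692 ,  0.03988634,  1.46616161, -0.0134244 ,
        1.34329405, -0.05848323]), 'qvel': array([ 0.00111108, -0.00055421,  0.00043836, -0.00170029, -0.00068106,
       -0.00082217,  0.00077125]), 'effort': array([ 4.77482274e-03, -6.60007811e+01,  1.37085624e+00, -4.06469393e+01,
        1.71214552e-02,  8.90072552e-03,  5.86457031e-05]), 'ee_pos': array([ 144.79553958, -633.25540391,  230.50204499]), 'eef_rot': array([-3.12033031e+00, -3.52223182e-01,  3.81661229e-04]), 'wrist_force': array([-0.32284637, -0.03898835,  0.00450944]), 'wrist_torque': array([-0.01818906, -0.01082607, -0.01795612]), 'gripper_force': 0.0, 'width': 1.001180222569794}
```

View pics/side0.png

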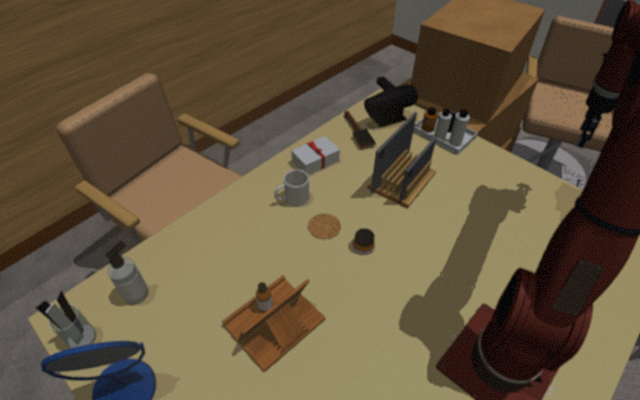

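View pics/top0.png

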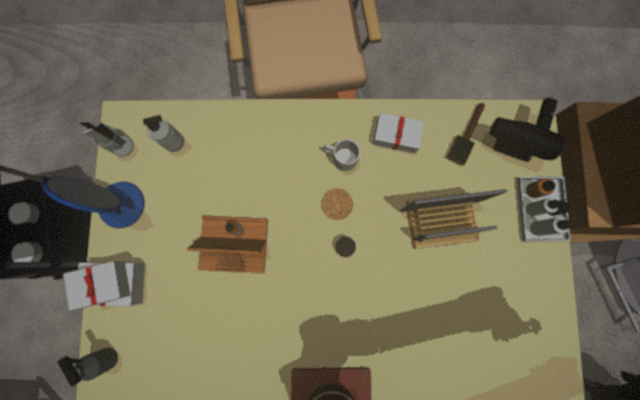

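The side and top views show the stand on the left, near top-view pixel (233,243), with the bottle on its ledge at (231,227). The mat is at (337,204), and the jar (345,246) and mug (345,155) sit either side of it. The rack is on the right at (443,222), with the larger tablet in the far slot. Next I'll measure these.

Run:
```python
from h import *
P={}
for n in('top','side'):
    im=np.load(n+'0i.npy');d=np.load(n+'0d.npy');W=cloud(n,d)
    tab=W[(d>0)&(abs(W[...,2])<6)]
    print(n,'table z med',np.median(tab[:,2]).round(1))
    for l in('oil_bottle','cork_mat','tablet','small_tablet','wax_jar','mug','backrest','stand','rack'):
        s=env.silhouettes(n,l); pl=env.place_of(n,l)
        if not s: print(n,l,'none');continue
        m=s[0]['pixels']; mm=cv2.erode(m.astype(np.uint8),np.ones((2,2)))>0
        Q=W[mm&(d>0)]
        np.save(f'm_{n}_{l}.npy',m)
        print(n,l,round(s[0]['conf'],2),[int(b) for b in s[0]['box']],len(Q),'mean',Q.mean(0).round(0),'p2',np.percentile(Q,3,0).round(0),'p98',np.percentile(Q,97,0).round(0),'place',[(np.round(p['at']),round(p['conf'],2)) for p in pl[:1]])
        P[n,l]=pl[0]['at'] if pl else None
for l in set(k[1] for k in P):
    a=P.get(('top',l));b=P.get(('side',l))
    if a is None or b is None: continue
    A=[];B=[]
    for n,q in(('top',a),('side',b)):
        K=env.calibration(n);R=np.array(K['R']);o=-R.T@K['t'];v=R.T@ray(n,q[0],q[1]);v/=np.linalg.norm(v)
        I=np.eye(3)-np.outer(v,v);A.append(I);B.append(I@o)
    X=np.linalg.lstsq(np.vstack(A),np.hstack(B),rcond=None)
    print('origin 2view',l,X[0].round(1),'gap',np.sqrt(X[1]).round(1))
```

```text
top table z med 0.4
top oil_bottle 0.54 [228, 222, 242, 237] 143 mean [516. 275.  87.] p2 [503. 265.  38.] p98 [530. 290. 117.] place [(array([229., 238.]), 0.64)]
top cork_mat 0.84 [322, 188, 349, 222] 714 mean [598. -26.   4.] p2 [557. -67.   1.] p98 [639.  16.   8.] place [(array([203., 341.]), 0.98)]
top tablet 0.67 [403, 190, 506, 210] 831 mean [ 586. -337.  140.] p2 [ 571. -458.   33.] p98 [ 602. -218.  193.] place [(array([207., 439.]), 0.61)]
top small_tablet 0.69 [419, 226, 496, 239] 237 mean [ 497. -343.  133.] p2 [ 484. -442.   60.] p98 [ 509. -254.  149.] place [(array([234., 446.]), 0.71)]
top wax_jar 0.94 [335, 237, 357, 260] 330 mean [463. -46.  46.] p2 [437. -72.  16.] p98 [490. -21.  54.] place [(array([246., 346.]), 0.67)]
top mug 0.77 [321, 138, 363, 172] 712 mean [746. -49.  37.] p2 [704. -85.   1.] p98 [777.  -4.  89.] place [(array([160., 341.]), 0.65)]
top backrest 0.81 [185, 238, 267, 254] 922 mean [468. 290.  85.] p2 [449. 199.  32.] p98 [489. 381. 123.] place [(array([236., 232.]), 0.66)]
top stand 0.95 [184, 217, 267, 276] 3243 mean [468. 289.  39.] p2 [397
[... 1140 characters left out ...]
stand 0.8 [223, 276, 322, 372] 4559 mean [460. 310.  31.] p2 [397. 208.   9.] p98 [549. 394. 119.] place [(array([318., 265.]), 0.71)]
side rack 0.57 [367, 149, 438, 210] 1443 mean [ 523. -317.   32.] p2 [ 467. -432.    2.] p98 [ 585. -246.   63.] place [(array([181., 399.]), 0.97)]
origin 2view rack [ 548.9 -346.1   -6.4] gap [7.8]
origin 2view oil_bottle [526.5 286.7  -3. ] gap [8.1]
origin 2view mug [730.2 -40.   19.4] gap [5.4]
origin 2view wax_jar [474.6 -48.7  -4.8] gap [9.1]
origin 2view stand [493.  302.2   5.2] gap [10.1]
origin 2view small_tablet [ 506.9 -356.     1.8] gap [8.6]
origin 2view tablet [ 590.7 -338.5    7.3] gap [5.4]
origin 2view cork_mat [610.3 -35.8 -22.2] gap [7.5]
```

Run:
```python
from h import *
def near(W,d,lo,hi): return (d>0)&np.all((W>lo)&(W<hi),-1)
for n in('top','side'):
    im=np.load(n+'0i.npy').astype(int);d=np.load(n+'0d.npy');W=cloud(n,d)
    b=near(W,d,[535,-90,-10],[665,50,12])
    sat=(im.max(2)-im.min(2))/(im.max(2)+1.)
    ref=np.median(im[near(W,d,[535,30,-10],[665,120,12])],axis=0)
    m=b&(np.abs(im/im.sum(2,keepdims=True)-ref/ref.sum()).sum(2)>.08)
    m=cv2.morphologyEx(m.astype(np.uint8),cv2.MORPH_OPEN,np.ones((3,3)))>0
    cs,_=cv2.findContours(m.astype(np.uint8),0,1); c=max(cs,key=cv2.contourArea)[:,0]
    Q=W[c[:,1],c[:,0]]; (cx,cy),r=cv2.minEnclosingCircle(Q[:,:2].astype(np.float32)); print(n,'mat',cx,cy,r,Q.mean(0).round(1), 'centroid',W[m].mean(0).round(1))
    # big tablet face & top edge
    for nm,lo,hi in(('tab',[555,-490,85],[625,-190,200]),('small',[470,-470,85],[525,-230,155])):
        Q=W[near(W,d,lo,hi)]
        T=Q[Q[:,2]>np.percentile(Q[:,2],98)-8]
        f=np.polyfit(Q[:,1],Q[:,0],1)
        print(n,nm,len(Q),'yaw dx/dy',f[0].round(3),'x at y-340',np.polyval(f,-340).round(1),'resid',np.std(Q[:,0]-np.polyval(f,Q[:,1])).round(1),'y range',np.percentile(Q[:,1],[1,99]).round(0),'z top',np.percentile(Q[:,2],[90,98]).round(0),'topedge xy',T.mean(0).round(1))
    # stand top surfaces
    Q=W[near(W,d,[380,180,8],[560,410,20])]
    (c,s,a)=cv2.minAreaRect(Q[:,:2].astype(np.float32)); print(n,'base rect',c,s,a,np.median(Q[:,2]).round(1))
    Q=W[near(W,d,[430,180,35],[500,410,135])]
    if len(Q)>50:
        c=Q.mean(0);
        w=np.ones(len(Q),bool)
        for _ in range(5):
            c=Q[w].mean(0);v=np.linalg.svd(Q[w]-c,full_matrices=False)[2][2]; r=(Q-c)@v; w=abs(r)<4
        print(n,'backrest',len(Q),w.sum(),'normal',(v*np.sign(v[0])).round(3),'c',c.round(1),'y',np.percentile(Q[:,1],[1,99]).round(0),'z',np.percentile(Q[:,2],99).round(0))
    Q=W[near(W,d,[485,240,30],[560,330,130])]
    for z in range(35,120,15):
        q=Q[(Q[:,2]>z-7)&(Q[:,2]<z+7)]
        if len(q)>5: print(n,'bottle z',z,len(q),np.percentile(q[:,:2],[3,97],axis=0).round(0).tolist())
a=cv2.resize(np.load('top0i.npy')[200:290,170:300],None,fx=4,fy=4,interpolation=2)
b=cv2.resize(np.load('side0i.npy')[265:375,210:335],None,fx=3.3,fy=3.27,interpolation=2)[:360]
save(np.hstack([a[:,:390],b[:,:410]]) if a.shape[0]==b.shape[0] else a,'crop1.png')
```

```text
top mat 599.641845703125 -24.432514190673828 48.88257598876953 [599.  -24.4   3.9] centroid [599.2 -23.7   4.2]
top tab 752 yaw dx/dy -0.122 x at y-340 587.4 resid 3.2 y range [-461. -216.] z top [192. 194.] topedge xy [ 589.5 -339.6  190.7]
top small 322 yaw dx/dy -0.123 x at y-340 498.1 resid 3.2 y range [-447. -253.] z top [148. 149.] topedge xy [ 499.9 -351.2  145.8]
top base rect (473.3636169433594, 294.1667175292969) (201.49098205566406, 163.51744079589844) 87.7600326538086 14.4
top backrest 1093 848 normal [ 0.933 -0.046  0.358] c [468.  293.1  86.4] y [196. 390.] z 124.0
top bottle z 35 51 [[486.0, 246.0], [542.0, 326.0]]
top bottle z 50 18 [[486.0, 265.0], [532.0, 323.0]]
top bottle z 65 17 [[501.0, 265.0], [534.0, 281.0]]
top bottle z 80 55 [[501.0, 266.0], [535.0, 299.0]]
top bottle z 95 30 [[506.0, 270.0], [532.0, 288.0]]
top bottle z 110 46 [[510.0, 274.0], [528.0, 293.0]]
side mat 598.7407836914062 -20.520084381103516 49.08760452270508 [598.1 -19.5   3.4] centroid [598.1 -19.5   3.2]
side tab 1008 yaw dx/dy -0.111 x at y-340 587.0 resid 2.3 y range [-457. -213.] z top [188. 191.] topedge xy [ 587.6 -325.7  187.8]
side small 453 yaw dx/dy -0.12 x at y-340 496.9 resid 2.9 y range [-445. -250.] z top [144. 146.] topedge xy [ 499.3 -343.1  143. ]
side base rect (471.10137939453125, 297.9049987792969) (201.15362548828125, 159.05239868164062) 87.04532623291016 13.3
side backrest 1081 500 normal [ 0.998 -0.047 -0.028] c [453.  302.5 105.4] y [203. 398.] z 123.0
side bottle z 35 35 [[498.0, 277.0], [523.0, 305.0]]
side bottle z 50 43 [[499.0, 274.0], [520.0, 305.0]]
side bottle z 65 49 [[499.0, 277.0], [526.0, 305.0]]
side bottle z 80 98 [[500.0, 271.0], [531.0, 303.0]]
side bottle z 95 31 [[507.0, 278.0], [520.0, 297.0]]
side bottle z 110 67 [[508.0, 277.0], [527.0, 296.0]]<stdin>:8: RuntimeWarning: invalid value encountered in divide
```

View pics/crop1.png

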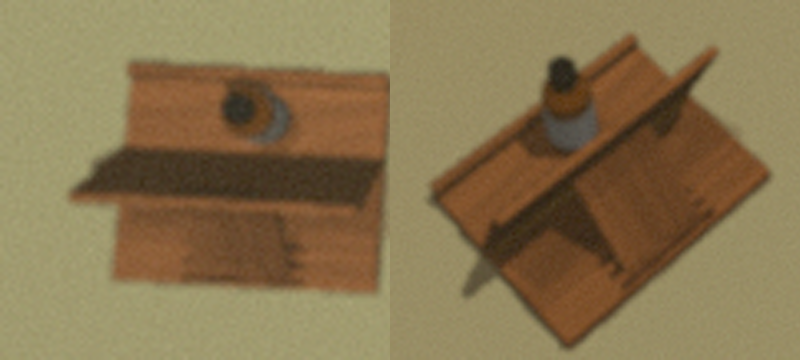

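The two views agree to within about 4 mm, and the heights match the text. The crop shows the bottle on the ledge at about the stand's centre. Now I'll plan the moves.

```bash
cat >> h.py <<'E'
def toolang():
    R=Ro.from_rotvec(env.sense()['eef_rot']).as_matrix(); return np.arctan2(R[1,0],R[0,0]),R
def plan(wps,fing,step=38,ang=None):
    """rows to the world waypoints; optional turn to tool-x angle ang (mod pi, nearest) first"""
    s=env.sense(); p=s['ee_pos'].copy(); a,R=toolang(); rows=[]
    if ang is not None:
        t=(a-ang); 
        k=int(np.ceil(abs(np.degrees(t))/7)); rows+= [[0,0,0,round(np.degrees(t)/k,1),fing]]*k if k else []
        a=ang
    C=np.array([[np.cos(a),np.sin(a),0],[np.sin(a),-np.cos(a),0],[0,0,-1]])  # columns tool axes
    for w in wps:
        v=C.T@(np.array(w,float)-p); k=max(1,int(np.ceil(np.linalg.norm(v)/step)))
        e=np.round(v/k/1000,4); rows+= [[*map(float,e),0,fing]]*k; p=p+C@(e*k*1000)
    print('pose',s['ee_pos'].round(1),'ang',round(toolang()[0],4),'t',round(s['time'],2),'rows',len(rows)); 
    for i in range(0,len(rows),12): print(str(rows[i:i+12]).replace(' ',''))
E
python3 - <<'E'
from h import *
print(toolang())
plan([(560,-330,270),(600,0,250),(518,285,180)],-1,ang=-0.046)
E
```

```text
(np.float64(0.2248169517451957), array([[ 9.74834930e-01,  2.22927924e-01,  3.13597454e-06],
       [ 2.22927924e-01, -9.74834930e-01,  3.68049846e-06],
       [ 3.87754340e-06, -2.88878217e-06, -1.00000000e+00]]))
pose [ 144.9 -633.6  231.3] ang 0.2248 t 1.9 rows 35
[[0,0,0,np.float64(5.2),-1],[0,0,0,np.float64(5.2),-1],[0,0,0,np.float64(5.2),-1],[0.0286,-0.023,-0.0028,0,-1],[0.0286,-0.023,-0.0028,0,-1],[0.0286,-0.023,-0.0028,0,-1],[0.0286,-0.023,-0.0028,0,-1],[0.0286,-0.023,-0.0028,0,-1],[0.0286,-0.023,-0.0028,0,-1],[0.0286,-0.023,-0.0028,0,-1],[0.0286,-0.023,-0.0028,0,-1],[0.0286,-0.023,-0.0028,0,-1]]
[[0.0286,-0.023,-0.0028,0,-1],[0.0286,-0.023,-0.0028,0,-1],[0.0286,-0.023,-0.0028,0,-1],[0.0286,-0.023,-0.0028,0,-1],[0.0286,-0.023,-0.0028,0,-1],[0.0028,-0.0369,0.0023,0,-1],[0.0028,-0.0369,0.0023,0,-1],[0.0028,-0.0369,0.0023,0,-1],[0.0028,-0.0369,0.0023,0,-1],[0.0028,-0.0369,0.0023,0,-1],[0.0028,-0.0369,0.0023,0,-1],[0.0028,-0.0369,0.0023,0,-1]]
[[0.0028,-0.0369,0.0023,0,-1],[0.0028,-0.0369,0.0023,0,-1],[-0.0106,-0.0312,0.0078,0,-1],[-0.0106,-0.0312,0.0078,0,-1],[-0.0106,-0.0312,0.0078,0,-1],[-0.0106,-0.0312,0.0078,0,-1],[-0.0106,-0.0312,0.0078,0,-1],[-0.0106,-0.0312,0.0078,0,-1],[-0.0106,-0.0312,0.0078,0,-1],[-0.0106,-0.0312,0.0078,0,-1],[-0.0106,-0.0312,0.0078,0,-1]]
```

Request:
arm_command(
  steps=[
    [0, 0, 0, 5.2, -1],
    [0, 0, 0, 5.2, -1],
    [0, 0, 0, 5.2, -1],
    [0.0285, -0.023, -0.004, 0, -1],
    [0.0285, -0.023, -0.004, 0, -1],
    [0.0285, -0.023, -0.004, 0, -1],
    [0.0285, -0.023, -0.004, 0, -1],
    [0.0285, -0.023, -0.004, 0, -1],
    [0.0285, -0.023, -0.003, 0, -1],
    [0.0285, -0.023, -0.003, 0, -1],
    [0.0285, -0.023, -0.003, 0, -1],
    [0.0285, -0.023, -0.003, 0, -1],
  ],
)

```text
time: 2.9
ee_pos: [412.1, -437.8, 263.7]
eef_rot: [3.14, -0.075, 0.0]
wrist_force: [-0.3, -1.4, -0.6]
width: 1.0
gripper_force: 0.0
```

Request:
arm_command(
  steps=[
    [0.0285, -0.023, -0.003, 0, -1],
    [0.0285, -0.023, -0.003, 0, -1],
    [0.0285, -0.023, -0.003, 0, -1],
    [0.0285, -0.023, -0.003, 0, -1],
    [0.0285, -0.023, -0.003, 0, -1],
    [0.003, -0.037, 0, 0, -1],
    [0.003, -0.037, 0, 0, -1],
    [0.003, -0.037, 0, 0, -1],
    [0.003, -0.037, 0, 0, -1],
    [0.003, -0.037, 0, 0, -1],
    [0.003, -0.037, 0, 0, -1],
    [0.003, -0.037, 0, 0, -1],
  ],
)

```text
time: 3.9
ee_pos: [591.9, -71.5, 278.6]
eef_rot: [3.141, -0.075, 0.001]
wrist_force: [0.9, -0.0, 0.1]
width: 0.999
gripper_force: 0.0
```

Request:
arm_command(
  steps=[
    [0.003, -0.037, 0.002, 0, -1],
    [0.003, -0.037, 0.002, 0, -1],
    [-0.01, -0.031, 0.008, 0, -1],
    [-0.01, -0.031, 0.008, 0, -1],
    [-0.01, -0.031, 0.008, 0, -1],
    [-0.01, -0.031, 0.008, 0, -1],
    [-0.01, -0.031, 0.008, 0, -1],
    [-0.01, -0.031, 0.008, 0, -1],
    [-0.01, -0.031, 0.008, 0, -1],
    [-0.01, -0.031, 0.008, 0, -1],
    [-0.01, -0.031, 0.008, 0, -1],
  ],
)

```text
time: 4.82
ee_pos: [524.4, 284.7, 202.2]
eef_rot: [-3.141, 0.075, -0.001]
wrist_force: [0.2, 0.2, 0.4]
width: 0.995
gripper_force: 0.0
```

Run:
```python
from h import *
print(env.sense()['joints'].round(2))
plan([(518,285,115),(518,285,51)],-1,step=30)
```

```text
[-0.11  0.29 -0.56  1.62  0.16  1.28 -2.31]
pose [524.4 284.7 202.2] ang -0.0479 t 4.82 rows 6
[[-0.0021,0.0,0.0291,0,-1],[-0.0021,0.0,0.0291,0,-1],[-0.0021,0.0,0.0291,0,-1],[-0.0,0.0,0.0213,0,-1],[-0.0,0.0,0.0213,0,-1],[-0.0,0.0,0.0213,0,-1]]
```

Request:
arm_command(
  steps=[
    [-0.003, 0, 0.029, 0, -1],
    [-0.003, 0, 0.029, 0, -1],
    [0, 0, 0.029, 0, -1],
    [0, 0, 0, 0, -1],
  ],
)

```text
time: 5.15
ee_pos: [515.9, 281.8, 109.9]
eef_rot: [3.137, -0.074, -0.011]
wrist_force: [-0.3, -1.5, -1.2]
width: 0.995
gripper_force: 0.0
```

Run:
```python
from h import *
plan([(518,285,51)],-1,step=22)
im,d=snap('top'); W=cloud('top',d)
i2,d2=snap('side');W2=cloud('side',d2)
a=cv2.resize(im[195:275,190:280],(400,356));b=cv2.resize(i2[240:330,220:310],(400,356)); save(np.hstack([a,b]),'b1.png')
```

```text
pose [515.9 281.8 109.9] ang -0.0471 t 5.15 rows 3
[[0.0007,-0.0011,0.0196,0,-1],[0.0007,-0.0011,0.0196,0,-1],[0.0007,-0.0011,0.0196,0,-1]]
```

View pics/b1.png

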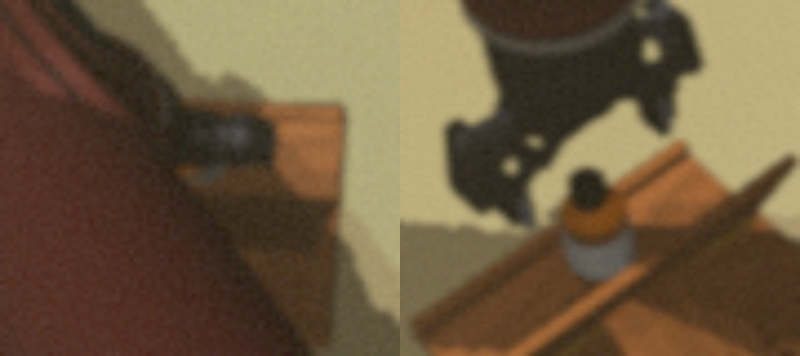

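The side view shows the fingers straddling the bottle: tips near crop (530,215) and (665,125), cap at (588,185). I'll descend and grip.

Request:
arm_command(
  steps=[
    [0.0007, -0.001, 0.02, 0, -1],
    [0.0007, -0.001, 0.02, 0, -1],
    [0.0007, -0.001, 0.019, 0, -1],
    [0, 0, 0, 0, -1],
    [0, 0, 0, 0, 1],
    [0, 0, 0, 0, 1],
    [0, 0, 0, 0, 1],
    [0, 0, 0, 0, 1],
    [0, 0, 0, 0, 1],
    [0, 0, 0, 0, 1],
  ],
  grip_force=30,
)

```text
time: 6.08
ee_pos: [522.2, 286.6, 58.1]
eef_rot: [-3.14, 0.075, -0.004]
wrist_force: [0.5, -1.8, 8.1]
width: 0.438
gripper_force: 29.2
```

Request:
arm_command(
  steps=[
    [0, 0, -0.02, 0, 1],
    [0, 0, -0.03, 0, 1],
    [0, 0, -0.03, 0, 1],
    [0, 0, -0.03, 0, 1],
    [0, 0, 0, 0, 1],
  ],
)

```text
time: 6.5
ee_pos: [523.5, 288.5, 173.3]
eef_rot: [-3.136, 0.074, -0.013]
wrist_force: [1.7, 1.5, -1.3]
width: 0.438
gripper_force: 30.8
```

Run:
```python
from h import *
s=env.sense();print(s['wrist_force'],s['width'])
plan([(599,-22,160)],1,step=30)
```

```text
[ 1.71885662  1.54299911 -1.31846767] 0.4379159307827993
pose [523.5 288.5 173.3] ang -0.0474 t 6.5 rows 11
[[0.0082,0.0279,0.0012,0,1],[0.0082,0.0279,0.0012,0,1],[0.0082,0.0279,0.0012,0,1],[0.0082,0.0279,0.0012,0,1],[0.0082,0.0279,0.0012,0,1],[0.0082,0.0279,0.0012,0,1],[0.0082,0.0279,0.0012,0,1],[0.0082,0.0279,0.0012,0,1],[0.0082,0.0279,0.0012,0,1],[0.0082,0.0279,0.0012,0,1],[0.0082,0.0279,0.0012,0,1]]
```

Request:
arm_command(
  steps=[
    [0.008, 0.028, 0.001, 0, 1],
    [0.008, 0.028, 0.001, 0, 1],
    [0.008, 0.028, 0.001, 0, 1],
    [0.008, 0.028, 0.001, 0, 1],
    [0.008, 0.028, 0.001, 0, 1],
    [0.008, 0.028, 0.001, 0, 1],
    [0.008, 0.028, 0.001, 0, 1],
    [0.008, 0.028, 0.001, 0, 1],
    [0.008, 0.028, 0.001, 0, 1],
    [0.008, 0.028, 0.001, 0, 1],
    [0.008, 0.028, 0.001, 0, 1],
    [0, 0, 0, 0, 1],
  ],
)

```text
time: 7.5
ee_pos: [594.9, -33.2, 154.8]
eef_rot: [3.137, -0.087, -0.0]
wrist_force: [-1.0, -1.5, -2.1]
width: 0.434
gripper_force: 30.8
```

Run:
```python
from h import *
i2,d2=snap('side');W=cloud('side',d2); im=i2.astype(int)
s=env.sense();print(s['ee_pos'],s['wrist_force'])
p=s['ee_pos']
m=(d2>0)&(np.abs(W[...,0]-p[0])<40)&(np.abs(W[...,1]-p[1])<45)&(W[...,2]>30)&(W[...,2]<p[2]-5)
Q=W[m]; print(len(Q),np.percentile(Q,[1,50,99],axis=0).round(0))
plan([(599,-22,52)],1,step=25)
u,v=proj('side',p).astype(int); a=cv2.resize(i2[v-50:v+80,u-75:u+75],None,fx=4,fy=4); save(a,'b2.png')
```

```text
[594.4441048  -29.71988683 154.90445026] [-0.11630127  0.65854785 -1.13465496]
121 [[573. -44. 110.]
 [581. -20. 132.]
 [602. -13. 149.]]
pose [594.4 -29.7 154.9] ang -0.0536 t 7.55 rows 5
[[0.0008,-0.0016,0.0206,0,1],[0.0008,-0.0016,0.0206,0,1],[0.0008,-0.0016,0.0206,0,1],[0.0008,-0.0016,0.0206,0,1],[0.0008,-0.0016,0.0206,0,1]]
```

View pics/b2.png

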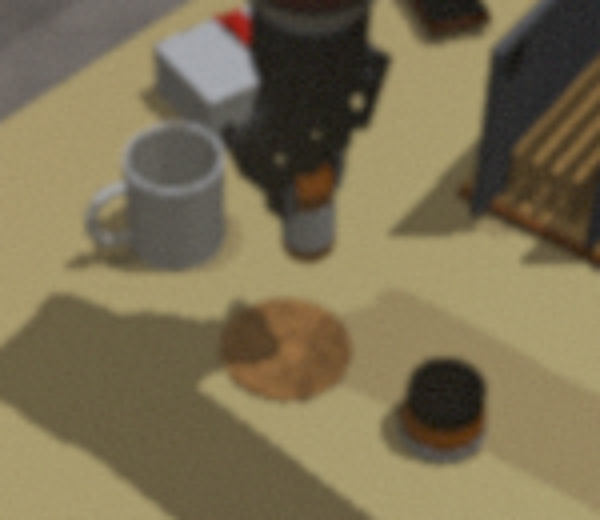

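The bottle hangs upright in the grip (crop 308,235), clear of the mug and jar, beyond and above the mat at (287,348). I'll lower it in stages.

Request:
arm_command(
  steps=[
    [0, 0, 0.02, 0, 1],
    [0, 0, 0.02, 0, 1],
    [0, 0, 0.02, 0, 1],
    [0, 0, 0.02, 0, 1],
    [0, 0, 0.01, 0, 1],
    [0, 0, 0, 0, 1],
    [0, 0, 0, 0, 1],
    [0, 0, 0, 0, 1],
  ],
)

```text
time: 8.22
ee_pos: [595.2, -24.9, 66.7]
eef_rot: [-3.141, 0.074, -0.003]
wrist_force: [0.3, -0.2, -1.7]
width: 0.436
gripper_force: 30.8
```

Run:
```python
from h import *
s=env.sense();print(s['ee_pos'],s['wrist_force'],s['qvel'].round(3))
```

```text
[595.20832921 -24.85685946  66.69592147] [ 0.28457518 -0.18931782 -1.67290372] [ 0.003 -0.006  0.001 -0.004  0.002 -0.004  0.   ]
```

Request:
arm_command(
  steps=[
    [0.004, -0.002, 0.006, 0, 1],
    [0, 0, 0.005, 0, 1],
    [0, 0, 0.004, 0, 1],
    [0, 0, 0.002, 0, 1],
    [0, 0, 0, 0, 1],
    [0, 0, 0, 0, 1],
  ],
)

```text
time: 8.72
ee_pos: [598.5, -23.4, 48.3]
eef_rot: [-3.141, 0.075, -0.0]
wrist_force: [0.6, 1.0, -0.9]
width: 0.43
gripper_force: 30.9
```

Request:
arm_command(
  steps=[
    [0, 0, 0.0015, 0, 1],
    [0, 0, 0.0015, 0, 1],
    [0, 0, 0, 0, 1],
    [0, 0, 0, 0, 1],
  ],
)

```text
time: 9.05
ee_pos: [599.9, -24.4, 47.6]
eef_rot: [3.14, -0.076, 0.005]
wrist_force: [-3.9, -2.4, 16.7]
width: 0.436
gripper_force: 29.9
```

Request:
arm_command(
  steps=[
    [0, 0, -0.001, 0, 1],
    [0, 0, 0, 0, 1],
    [0, 0, 0, 0, -0.3],
    [0, 0, 0, 0, -1],
    [0, 0, 0, 0, -1],
    [0, 0, 0, 0, -1],
    [0, 0, -0.02, 0, -1],
    [0, 0, -0.03, 0, -1],
    [0, 0, -0.04, 0, -1],
    [0, 0, -0.04, 0, -1],
    [0, 0, -0.04, 0, -1],
    [0, 0, -0.03, 0, -1],
  ],
)

```text
time: 10.05
ee_pos: [598.9, -23.2, 249.9]
eef_rot: [-3.141, 0.074, -0.004]
wrist_force: [0.7, -0.2, -0.5]
width: 0.998
gripper_force: 0.0
```

Run:
```python
from h import *
print(env.sense()['joints'].round(2))
i2,d2=snap('side');W=cloud('side',d2)
m=(d2>0)&(np.abs(W[...,0]-599)<40)&(np.abs(W[...,1]+22)<40)&(W[...,2]>25)&(W[...,2]<115)
Q=W[m]; print(len(Q),np.percentile(Q,[2,50,98],axis=0).round(0))
for z in (40,60,100): q=Q[abs(Q[:,2]-z)<8]; print(z,q.mean(0).round(0))
for a in (.118-np.pi/2,.118+np.pi/2):
  print(np.degrees(toolang()[0]-a))
```

```text
[ 0.29  0.25 -0.4   1.55  0.1   1.36 -1.73]
277 [[577. -36.  26.]
 [589. -15.  70.]
 [610.  -5. 104.]]
40 [589. -13.  40.]
60 [587. -15.  60.]
100 [595. -22. 101.]
80.52682629348813
-99.47317370651187
```

The bottle stands upright on the mat: its top is at z≈104 and it is centred to within a few mm. Next is the turn and the move to the tablet.

Request:
arm_command(
  steps=[
    [0, 0, 0, -7, -1],
    [0, 0, 0, -7, -1],
    [0, 0, 0, -7, -1],
    [0, 0, 0, -7, -1],
    [0, 0, 0, -7, -1],
    [0, 0, 0, -7, -1],
    [0, 0, 0, -7, -1],
    [0, 0, 0, -7, -1],
    [0, 0, 0, -7, -1],
    [0, 0, 0, -7, -1],
    [0, 0, 0, -7, -1],
    [0, 0, 0, -7, -1],
  ],
)

```text
time: 11.1
ee_pos: [598.3, -23.3, 245.7]
eef_rot: [-2.377, -2.053, 0.001]
wrist_force: [-0.3, -0.4, -0.4]
width: 0.999
gripper_force: 0.0
```

Request:
arm_command(
  steps=[
    [0, 0, 0, -7, -1],
    [0, 0, 0, -7, -1],
    [0, 0, 0, -1.5, -1],
    [0, 0, 0, 0, -1],
  ],
)

```text
time: 11.43
ee_pos: [598.3, -23.4, 245.7]
eef_rot: [-2.084, -2.35, 0.0]
wrist_force: [-0.1, 0.0, -0.3]
width: 0.999
gripper_force: 0.0
```

Run:
```python
from h import *
print(env.sense()['joints'].round(2))
plan([(588,-337,250)],-1,step=30)
```

```text
[ 0.47  0.28 -0.61  1.55  0.16  1.37 -0.04]
pose [598.3 -23.4 245.7] ang 1.6906 t 11.43 rows 11
[[-0.0282,-0.0043,-0.0004,0,-1],[-0.0282,-0.0043,-0.0004,0,-1],[-0.0282,-0.0043,-0.0004,0,-1],[-0.0282,-0.0043,-0.0004,0,-1],[-0.0282,-0.0043,-0.0004,0,-1],[-0.0282,-0.0043,-0.0004,0,-1],[-0.0282,-0.0043,-0.0004,0,-1],[-0.0282,-0.0043,-0.0004,0,-1],[-0.0282,-0.0043,-0.0004,0,-1],[-0.0282,-0.0043,-0.0004,0,-1],[-0.0282,-0.0043,-0.0004,0,-1]]
```

Request:
arm_command(
  steps=[
    [-0.028, -0.0043, 0, 0, -1],
    [-0.028, -0.0043, 0, 0, -1],
    [-0.028, -0.0043, 0, 0, -1],
    [-0.028, -0.0043, 0, 0, -1],
    [-0.028, -0.0043, 0, 0, -1],
    [-0.028, -0.0043, 0, 0, -1],
    [-0.028, -0.0043, 0, 0, -1],
    [-0.028, -0.0043, 0, 0, -1],
    [-0.028, -0.0043, 0, 0, -1],
    [-0.028, -0.0043, 0, 0, -1],
    [-0.028, -0.0043, 0, 0, -1],
    [0, 0, 0, 0, -1],
  ],
)

```text
time: 12.43
ee_pos: [585.4, -342.4, 244.9]
eef_rot: [-2.098, -2.339, 0.005]
wrist_force: [-0.9, -0.7, -0.6]
width: 1.001
gripper_force: 0.0
```

Request:
arm_command(
  steps=[
    [0, 0, 0.02, 0, -1],
    [0, 0, 0.02, 0, -1],
    [0, 0, 0, 0, -1],
    [0, 0, 0, 0, -1],
  ],
)

```text
time: 12.77
ee_pos: [587.2, -334.4, 205.2]
eef_rot: [-2.085, -2.346, 0.001]
wrist_force: [-0.1, 0.3, 0.6]
width: 1.005
gripper_force: 0.0
```

Run:
```python
from h import *
plan([(588,-337,148)],-1,step=20)
for n in('top','side'):
    im,d=snap(n);W=cloud(n,d)
    m=(d>0)&np.all((W>[555,-490,85])&(W<[625,-190,185]),-1);Q=W[m]
    g=(abs(Q[:,1]+337)>60)
    f=np.polyfit(Q[g,1],Q[g,0],1); print(n,g.sum(),f,np.polyval(f,-337),np.percentile(Q[:,1],[1,99]))
    if n=='side':
        a=im[90:230,330:480]; save(cv2.resize(a,None,fx=4,fy=4),'t1.png')
```

```text
pose [ 587.2 -334.4  205.2] ang 1.6883 t 12.77 rows 3
[[-0.0009,0.0002,0.0191,0,-1],[-0.0009,0.0002,0.0191,0,-1],[-0.0009,0.0002,0.0191,0,-1]]
top 115 [-7.72633473e-02  5.55163340e+02] 581.2010877421708 [-388.70944653 -215.57803002]
side 406 [-1.05109551e-01  5.50831396e+02] 586.2533152567881 [-449.70696846 -212.84961249]
```

View pics/t1.png

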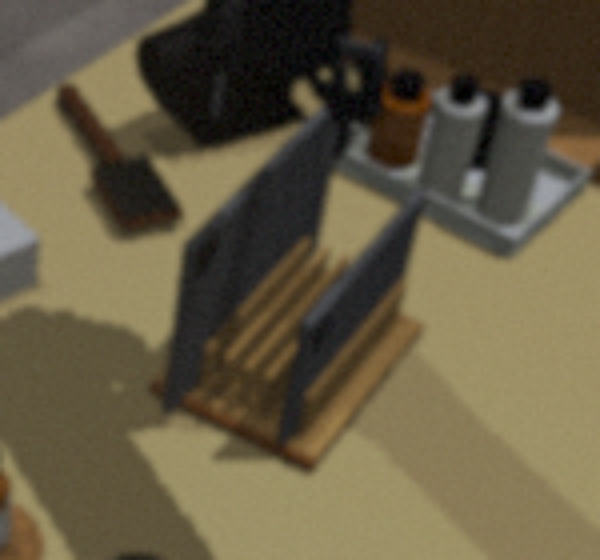

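Run:
```python
from h import *
p=env.sense()['ee_pos']; u=np.array([np.cos(.118),np.sin(.118),0])
for k in(-50,0,50):
  for dz in (13,90):
    q=proj('side',p+k*u+[0,0,dz]); print(k,dz,((q-[330,90])*4).round(0))
```

```text
-50 13 [335. 155.]
-50 90 [353.  68.]
0 13 [276. 130.]
0 90 [290.  44.]
50 13 [218. 106.]
50 90 [230.  20.]
```

The crop shows both tablets undisturbed. By projection the near finger is at about (340,150) and the far finger at about (215,110), so they straddle the large tablet. I'll descend and grip.

Request:
arm_command(
  steps=[
    [-0.002, 0.001, 0.019, 0, -1],
    [0, 0, 0.019, 0, -1],
    [0, 0, 0.019, 0, -1],
    [0, 0, 0, 0, -1],
    [0, 0, 0, 0, 0],
    [0, 0, 0, 0, 1],
    [0, 0, 0, 0, 1],
    [0, 0, 0, 0, 1],
    [0, 0, 0, 0, 1],
    [0, 0, 0, 0, 1],
    [0, 0, 0, 0, 1],
    [0, 0, 0, 0, 1],
  ],
  grip_force=45,
)

```text
time: 13.87
ee_pos: [589.4, -336.9, 150.0]
eef_rot: [2.086, 2.348, 0.0]
wrist_force: [0.4, 0.9, 4.6]
width: 0.114
gripper_force: 45.3
```

Request:
arm_command(
  steps=[
    [0, 0, -0.01, 0, 1],
    [0, 0, -0.015, 0, 1],
    [0, 0, -0.015, 0, 1],
    [0, 0, -0.015, 0, 1],
    [0, 0, -0.015, 0, 1],
    [0, 0, -0.015, 0, 1],
    [0, 0, -0.015, 0, 1],
    [0, 0, -0.02, 0, 1],
    [0, 0, -0.02, 0, 1],
    [0, 0, -0.02, 0, 1],
    [0, 0, 0, 0, 1],
    [0, 0, 0, 0, 1],
  ],
)

```text
time: 14.87
ee_pos: [589.2, -336.7, 309.5]
eef_rot: [2.086, 2.349, 0.0]
wrist_force: [0.4, 0.1, -6.4]
width: 0.111
gripper_force: 44.4
```

Run:
```python
from h import *
s=env.sense();print(s['width'],s['wrist_torque'])
im,d=snap('side');W=cloud('side',d)
p=s['ee_pos'];
u=np.array([np.cos(.118),np.sin(.118),0]);v=np.array([-u[1],u[0],0])
L=np.stack([(W-p)@u,(W-p)@v,W[...,2]-p[2]],-1)
m=(d>0)&np.all((L>[-25,-160,-140])&(L<[25,160,45]),-1);Q=L[m]
print(len(Q),np.percentile(Q,[1,50,99],axis=0).round(0))
for y in(-80,-40,60,100): q=Q[(abs(Q[:,1]-y)<20)&(Q[:,2]<0)]; print(y,len(q),q[:,2].min().round(0) if len(q) else 0, np.percentile(q[:,0],[50]) if len(q) else 0)
plan([(620,-150,292),(620,0,292),(540,270,292)],1,step=30,ang=-.046+np.pi/2)
```

```text
0.11144346541445528 [0.04270034 0.03957564 0.0361997 ]
1778 [[ -16. -120. -131.]
 [  -4.   32.  -42.]
 [  11.  125.   41.]]
-80 165 -130.0 [-3.08855165]
-40 169 -132.0 [-3.85476802]
60 219 -135.0 [-4.83091361]
100 241 -134.0 [-4.569846]
pose [ 588.7 -336.6  308. ] ang 1.6893 t 14.92 rows 25
[[0,0,0,np.float64(4.7),1],[0,0,0,np.float64(4.7),1],[0.0268,0.0032,0.0023,0,1],[0.0268,0.0032,0.0023,0,1],[0.0268,0.0032,0.0023,0,1],[0.0268,0.0032,0.0023,0,1],[0.0268,0.0032,0.0023,0,1],[0.0268,0.0032,0.0023,0,1],[0.0268,0.0032,0.0023,0,1],[0.025,-0.0011,-0.0,0,1],[0.025,-0.0011,-0.0,0,1],[0.025,-0.0011,-0.0,0,1]]
[[0.025,-0.0011,-0.0,0,1],[0.025,-0.0011,-0.0,0,1],[0.025,-0.0011,-0.0,0,1],[0.0266,-0.0092,-0.0,0,1],[0.0266,-0.0092,-0.0,0,1],[0.0266,-0.0092,-0.0,0,1],[0.0266,-0.0092,-0.0,0,1],[0.0266,-0.0092,-0.0,0,1],[0.0266,-0.0092,-0.0,0,1],[0.0266,-0.0092,-0.0,0,1],[0.0266,-0.0092,-0.0,0,1],[0.0266,-0.0092,-0.0,0,1]]
[[0.0266,-0.0092,-0.0,0,1]]
```

The tablet is lifted level and centred in the grip. I'll carry it to the stand.

Request:
arm_command(
  steps=[
    [0, 0, 0, 4.7, 1],
    [0, 0, 0, 4.6, 1],
    [0.02, 0.003, 0, 0, 1],
    [0.027, 0.003, 0, 0, 1],
    [0.027, 0.003, 0, 0, 1],
    [0.027, 0.003, 0, 0, 1],
    [0.027, 0.003, 0, 0, 1],
    [0.027, 0.003, 0, 0, 1],
    [0.027, 0.003, 0, 0, 1],
    [0.027, -0.001, 0, 0, 1],
    [0.027, -0.001, 0, 0, 1],
    [0.027, -0.001, 0, 0, 1],
  ],
)

```text
time: 15.92
ee_pos: [617.6, -73.6, 306.9]
eef_rot: [-2.268, -2.17, 0.003]
wrist_force: [1.8, -0.4, -4.5]
width: 0.111
gripper_force: 44.4
```

Request:
arm_command(
  steps=[
    [0.025, -0.001, 0, 0, 1],
    [0.025, -0.001, 0, 0, 1],
    [0.025, -0.001, 0, 0, 1],
    [0.0266, -0.008, 0, 0, 1],
    [0.0266, -0.008, 0, 0, 1],
    [0.0266, -0.008, 0, 0, 1],
    [0.0266, -0.008, 0, 0, 1],
    [0.0266, -0.008, 0, 0, 1],
    [0.0266, -0.008, 0, 0, 1],
    [0.0266, -0.008, 0, 0, 1],
    [0.02, -0.008, 0, 0, 1],
    [0, 0, 0, 0, 1],
  ],
)

```text
time: 16.92
ee_pos: [560.5, 214.9, 307.5]
eef_rot: [-2.258, -2.178, 0.002]
wrist_force: [-0.6, 1.3, -4.9]
width: 0.113
gripper_force: 44.5
```

Run:
```python
from h import *
s=env.sense();print(s['joints'].round(2),s['wrist_force'])
plan([(516,294,300),(516,294,170)],1,step=20,ang=-.046+np.pi/2)
```

```text
[ 0.12  0.28 -0.7   1.44  0.17  1.49 -0.61] [-0.58044678  1.33990015 -4.90619204]
pose [560.5 214.9 307.5] ang 1.5347 t 16.92 rows 13
[[0,0,0,np.float64(0.6),1],[0.0154,-0.0096,0.0015,0,1],[0.0154,-0.0096,0.0015,0,1],[0.0154,-0.0096,0.0015,0,1],[0.0154,-0.0096,0.0015,0,1],[0.0154,-0.0096,0.0015,0,1],[-0.0,-0.0,0.0186,0,1],[-0.0,-0.0,0.0186,0,1],[-0.0,-0.0,0.0186,0,1],[-0.0,-0.0,0.0186,0,1],[-0.0,-0.0,0.0186,0,1],[-0.0,-0.0,0.0186,0,1]]
[[-0.0,-0.0,0.0186,0,1]]
```

Request:
arm_command(
  steps=[
    [0, 0, 0, 0.6, 1],
    [0.0155, -0.009, 0.001, 0, 1],
    [0.0155, -0.009, 0.001, 0, 1],
    [0.0155, -0.009, 0.001, 0, 1],
    [0.0155, -0.009, 0.001, 0, 1],
    [0.0155, -0.009, 0.001, 0, 1],
    [0, 0, 0.02, 0, 1],
    [0, 0, 0.03, 0, 1],
    [0, 0, 0.03, 0, 1],
    [0, 0, 0.03, 0, 1],
    [0, 0, 0.01, 0, 1],
    [0, 0, 0, 0, 1],
  ],
)

```text
time: 17.92
ee_pos: [522.1, 286.4, 180.6]
eef_rot: [-2.282, -2.157, 0.01]
wrist_force: [-0.5, -0.4, -4.6]
width: 0.108
gripper_force: 44.6
```

Run:
```python
from h import *
s=env.sense();print(s['wrist_force'])
a=-.046;o=np.array([492.5,295,0]);u=np.array([np.cos(a),np.sin(a),0]);v=np.array([-u[1],u[0],0])
print('tcp stand frame',(s['ee_pos']-o)@u,(s['ee_pos']-o)@v,s['ee_pos'],'ang-err',toolang()[0]-(a+np.pi/2))
out=[]
for n in('side','top'):
    im,d=snap(n);W=cloud(n,d)-o
    L=np.stack([W@u,W@v,W[...,2]],-1)
    m=(d>0)&np.all((L>[-15,-150,45])&(L<[60,150,100]),-1);Q=L[m]
    if len(Q)>20:
        f=np.polyfit(Q[:,1],Q[:,0],1); print(n,len(Q),'face',f,'z',[round(np.median(Q[abs(Q[:,2]-z)<8,0]),1) for z in(55,70,90)],np.percentile(Q,[1,99],axis=0).round(0)[:,1])
    c=(290-25,100) 
    out.append(cv2.resize(im[225:375,170:340] if n=='side' else im[180:290,160:285],(400,352)))
save(np.hstack(out),'s1.png')
```

```text
[-0.4511108  -0.40922048 -4.63530369]
tcp stand frame 29.95998286405707 -7.242394170407579 [522.09525814 286.3875937  180.63774787] ang-err -0.010153338791085265
side 1006 face [5.44594110e-03 2.50929805e+01] z [np.float64(25.0), np.float64(25.1), np.float64(25.3)] [-130.  115.]
top 125 face [-0.08936245  3.60210608] z [np.float64(-11.5), np.float64(24.7), np.float64(24.6)] [-134.   13.]
```

View pics/s1.png

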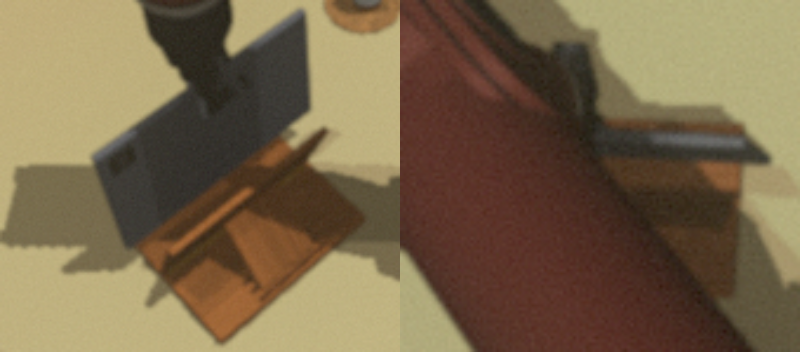

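The crop shows the tablet upright over the ledge, parallel to the backrest. It is 7 mm right of centre, with its back about 25 mm in front of the foot. I'll shift it, lower it and move it back.

Request:
arm_command(
  steps=[
    [0.004, -0.005, 0.01, 0, 1],
    [0.003, -0.005, 0.01, 0, 1],
    [0, -0.003, 0.007, 0, 1],
    [0, 0, 0, 0, 1],
    [0, 0, 0, 0, 1],
  ],
)

```text
time: 18.43
ee_pos: [510.3, 296.6, 157.1]
eef_rot: [2.28, 2.161, -0.001]
wrist_force: [0.2, -1.0, -4.7]
width: 0.109
gripper_force: 44.6
```

Request:
arm_command(
  steps=[
    [0, -0.003, 0, 0, 1],
    [0, -0.002, 0, 0, 1],
    [0, 0, 0, 0, 1],
    [0, 0, 0, 0, 1],
  ],
)

```text
time: 18.77
ee_pos: [505.9, 296.9, 157.8]
eef_rot: [2.281, 2.16, 0.001]
wrist_force: [-0.9, 0.2, -5.2]
width: 0.113
gripper_force: 44.6
```

Request:
arm_command(
  steps=[
    [0, -0.001, 0.003, 0, 1],
    [0, -0.001, 0.002, 0, 1],
    [0, -0.001, 0, 0, 1],
    [0, -0.001, 0, 0, 1],
    [0, -0.001, 0, 0, 1],
    [0, 0, 0, 0, 1],
  ],
)

```text
time: 19.27
ee_pos: [500.6, 297.3, 152.4]
eef_rot: [-2.281, -2.16, -0.0]
wrist_force: [0.5, 0.3, -6.7]
width: 0.115
gripper_force: 44.7
```

Request:
arm_command(
  steps=[
    [0, -0.001, 0, 0, 1],
    [0, -0.001, 0, 0, 1],
    [0, 0, 0, 0, 1],
  ],
)

```text
time: 19.52
ee_pos: [498.8, 297.3, 152.5]
eef_rot: [2.281, 2.16, 0.001]
wrist_force: [0.5, 0.3, -4.8]
width: 0.114
gripper_force: 44.7
```

Request:
arm_command(
  steps=[
    [0, -0.001, 0, 0, 1],
    [0, -0.001, 0, 0, 1],
    [0, 0, 0, 0, 1],
  ],
)

```text
time: 19.77
ee_pos: [497.5, 297.4, 152.7]
eef_rot: [2.28, 2.159, 0.002]
wrist_force: [3.6, 0.5, -5.9]
width: 0.113
gripper_force: 44.6
```

Request:
arm_command(
  steps=[
    [0, -0.001, 0, 0, 1],
    [0, 0, 0, 0, 1],
    [0, 0, 0, 0, 1],
  ],
)

```text
time: 20.02
ee_pos: [496.9, 297.3, 152.8]
eef_rot: [2.281, 2.159, 0.003]
wrist_force: [5.8, 0.0, -5.2]
width: 0.112
gripper_force: 44.8
```

Request:
arm_command(
  steps=[
    [0, 0.002, 0.002, 0, 1],
    [0, 0, 0.001, 0, 1],
    [0, 0, 0.001, 0, 1],
    [0, 0, 0, 0, 1],
    [0, 0, 0, 0, 1],
  ],
)

```text
time: 20.43
ee_pos: [498.5, 297.4, 148.8]
eef_rot: [2.281, 2.159, 0.002]
wrist_force: [6.1, -1.3, -1.4]
width: 0.109
gripper_force: 45.1
```

Request:
arm_command(
  steps=[
    [0, 0, 0.001, 0, 1],
    [0, 0, 0, 0, 1],
    [0, 0, 0, 0, 1],
  ],
)

```text
time: 20.68
ee_pos: [498.7, 297.4, 148.0]
eef_rot: [2.281, 2.159, 0.003]
wrist_force: [5.1, -0.1, -0.6]
width: 0.111
gripper_force: 45.3
```

The tablet rests on the ledge (z force about 0) with its lower edge against the foot. I'll open slightly and carry the top back with the rear finger.

Request:
arm_command(
  steps=[
    [0, 0, 0, 0, 0.5],
    [0, 0, 0, 0, 0.5],
    [0, 0, 0, 0, 0.5],
    [0, -0.002, 0, 0, 0.5],
    [0, -0.002, 0, 0, 0.5],
    [0, 0, 0, 0, 0.5],
  ],
  grip_force=20,
)

```text
time: 21.18
ee_pos: [493.0, 297.8, 147.3]
eef_rot: [-2.28, -2.16, 0.001]
wrist_force: [0.3, -0.3, -0.5]
width: 0.251
gripper_force: 0.0
```

Request:
arm_command(
  steps=[
    [0, -0.002, 0, 0, 0.5],
    [0, -0.002, 0, 0, 0.5],
    [0, -0.002, 0, 0, 0.5],
    [0, -0.002, 0, 0, 0.5],
    [0, -0.002, 0, 0, 0.45],
    [0, -0.002, 0, 0, 0.45],
    [0, -0.002, 0, 0, 0.4],
    [0, -0.002, 0, 0, 0.4],
    [0, -0.002, 0, 0, 0.4],
    [0, 0, 0, 0, 0.4],
  ],
)

```text
time: 22.02
ee_pos: [475.3, 298.6, 147.3]
eef_rot: [-2.281, -2.161, 0.0]
wrist_force: [0.5, -0.1, -0.2]
width: 0.302
gripper_force: 0.1
```

```bash
cat > look.py <<'E'
from h import *
import sys
a=-.046;o=np.array([493,295,0]);u=np.array([np.cos(a),np.sin(a),0]);v=np.array([-u[1],u[0],0])
s=env.sense();print('tcp',((s['ee_pos']-o)@u).round(1),((s['ee_pos']-o)@v).round(1),s['ee_pos'][2].round(1),s['wrist_force'].round(1))
out=[]
for n in('side','top'):
    im,d=snap(n);W=cloud(n,d)-o
    L=np.stack([W@u,W@v,W[...,2]],-1)
    m=(d>0)&np.all((L>[-70,-140,130])&(L<[60,140,195]),-1)&((abs(L[...,1]-5)>45)|(s['ee_pos'][2]>230));Q=L[m]
    m2=(d>0)&np.all((L>[-70,-140,30])&(L<[35,140,185]),-1);Q2=L[m2]
    print(n,'back z:x',[(z,round(np.median(Q[abs(Q[:,2]-z)<5,0]),1)) for z in(135,145,155,165,175,185) if (abs(Q[:,2]-z)<5).sum()>8],'yrange',np.percentile(Q[:,1],[1,99]).round(0),'zmax',np.percentile(Q[:,2],98).round(0))
    for y in(-80,-50,50,80):
        q=Q[abs(Q[:,1]-y)<20]; t=q[q[:,2]>150]; print('  y',y,len(t), np.polyfit(t[:,2],t[:,0],1).round(3) if len(t)>15 else '', q[:,2].max().round(0) if len(q) else '')
    out.append(cv2.resize(im[225:375,170:340] if n=='side' else im[180:290,160:285],(400,352)))
if len(sys.argv)>1: save(np.hstack(out),sys.argv[1])
E
python3 look.py
```

```text
tcp -17.8 2.8 147.3 [ 0.5 -0.1 -0.2]
side back z:x [(135, np.float64(-20.1)), (145, np.float64(-22.1)), (155, np.float64(-24.1)), (165, np.float64(-26.0)), (175, np.float64(-27.8)), (185, np.float64(-26.1))] yrange [-119.  127.] zmax 188.0
  y -80 140 [ -0.025 -21.551] 189.0
  y -50 106 [ -0.032 -20.269] 189.0
  y 50 80 [ -0.059 -16.012] 190.0
  y 80 170 [ -0.035 -19.54 ] 190.0
top back z:x [(135, np.float64(-11.5)), (145, np.float64(-13.2)), (155, np.float64(-15.3)), (165, np.float64(-16.8)), (175, np.float64(-19.3)), (185, np.float64(-25.7))] yrange [-125.  -41.] zmax 189.0
  y -80 95 [-0.364 42.32 ] 189.0
  y -50 70 [-0.388 46.932] 190.0
  y 50 0  
  y 80 0
```

Request:
arm_command(
  steps=[
    [0, -0.002, 0, 0, 0.4],
    [0, -0.002, 0, 0, 0.35],
    [0, -0.002, 0, 0, 0.35],
    [0, -0.002, 0, 0, 0.3],
    [0, -0.002, 0, 0, 0.3],
    [0, -0.002, 0, 0, 0.3],
    [0, -0.002, 0, 0, 0.25],
    [0, -0.002, 0, 0, 0.25],
    [0, -0.002, 0, 0, 0.2],
    [0, -0.002, 0, 0, 0.2],
    [0, -0.002, 0, 0, 0.2],
    [0, 0, 0, 0, 0.2],
  ],
)

```text
time: 23.12
ee_pos: [453.4, 299.7, 147.4]
eef_rot: [2.281, 2.16, -0.0]
wrist_force: [-1.3, -0.5, -0.4]
width: 0.401
gripper_force: 0.4
```

Request:
arm_command(
  steps=[
    [0, -0.002, 0, 0, 0.2],
    [0, -0.002, 0, 0, 0.2],
    [0, -0.002, 0, 0, 0.2],
    [0, 0, 0, 0, 0.2],
  ],
)

```text
time: 23.45
ee_pos: [447.5, 300.2, 147.4]
eef_rot: [2.281, 2.16, 0.0]
wrist_force: [0.1, -1.5, -0.0]
width: 0.399
gripper_force: 0.0
```

```bash
python3 look.py
```

```text
tcp -45.7 3.1 147.4 [ 0.1 -1.5 -0. ]
side back z:x [(135, np.float64(-41.2)), (145, np.float64(-44.3)), (155, np.float64(-48.4)), (165, np.float64(-51.6)), (175, np.float64(-52.8)), (185, np.float64(-50.9))] yrange [-121.  127.] zmax 182.0
  y -80 95 [ -0.079 -37.925] 182.0
  y -50 75 [ -0.096 -34.645] 181.0
  y 50 55 [ -0.079 -37.908] 183.0
  y 80 120 [ -0.071 -38.915] 183.0
top back z:x [(135, np.float64(-31.5)), (145, np.float64(-35.2)), (155, np.float64(-39.2)), (165, np.float64(-42.5)), (175, np.float64(-48.2)), (185, np.float64(-52.3))] yrange [-125.  -41.] zmax 183.0
  y -80 124 [-0.538 45.195] 184.0
  y -50 90 [-0.52  42.559] 184.0
  y 50 0  
  y 80 0
```

Request:
arm_command(
  steps=[
    [0, -0.001, 0, 0, 0],
    [0, -0.001, 0, 0, -0.2],
    [0, 0, 0, 0, -0.4],
    [0, 0, 0, 0, -0.4],
    [0, 0, -0.02, 0, -0.4],
    [0, 0, -0.02, 0, -0.4],
    [0, 0, -0.03, 0, -0.4],
    [0, 0, -0.035, 0, -0.4],
    [0, 0, -0.035, 0, -0.4],
    [0, 0, -0.03, 0, -0.4],
    [0, 0, 0, 0, -0.4],
  ],
)

```text
time: 24.47
ee_pos: [447.4, 301.8, 323.6]
eef_rot: [2.28, 2.159, 0.013]
wrist_force: [0.3, 0.4, 0.1]
width: 0.703
gripper_force: 0.0
```

```bash
python3 look.py f1.png
```

```text
tcp -45.9 4.7 323.6 [0.3 0.4 0.1]
side back z:x [(135, np.float64(-41.2)), (145, np.float64(-44.6)), (155, np.float64(-48.4)), (165, np.float64(-52.0)), (175, np.float64(-53.2)), (185, np.float64(-50.8))] yrange [-119.  127.] zmax 182.0
  y -80 94 [ -0.067 -40.024] 183.0
  y -50 99 [ -0.081 -37.526] 184.0
  y 50 110 [ -0.094 -35.783] 183.0
  y 80 120 [ -0.072 -38.944] 183.0
top back z:x [(135, np.float64(-31.4)), (145, np.float64(-35.1)), (155, np.float64(-38.8)), (165, np.float64(-42.3)), (175, np.float64(-49.0)), (185, np.float64(-51.5))] yrange [-125.   67.] zmax 183.0
  y -80 122 [-0.545 46.686] 184.0
  y -50 118 [-0.517 42.207] 184.0
  y 50 94 [-0.538 45.536] 184.0
  y 80 5  168.0
```

View pics/f1.png

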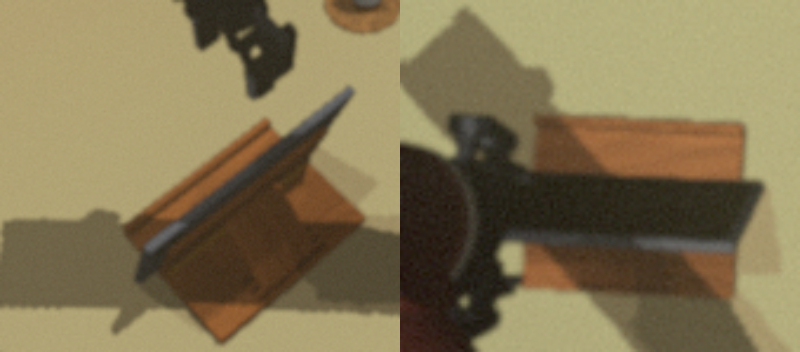

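The picture shows the tablet leaning on the backrest, long edge down on the ledge, with the gripper clear above. Next I'll check flatness against the backrest plane measured earlier by the same camera.

Run:
```python
from h import *
a=-.046;o=np.array([493,295,0]);u=np.array([np.cos(a),np.sin(a),0]);v=np.array([-u[1],u[0],0])
def fit(d,n,lo,hi):
    W=cloud(n,d)-o;L=np.stack([W@u,W@v,W[...,2]],-1);Q=L[(d>0)&np.all((L>lo)&(L<hi),-1)];w=np.ones(len(Q),bool)
    for _ in range(8):
        A=np.c_[Q[:,1],Q[:,2]-14,np.ones(len(Q))];f=np.linalg.lstsq(A[w],Q[w,0],rcond=None)[0];w=abs(Q[:,0]-A@f)<3
    print(len(Q),w.sum(),'yaw',f[0].round(4),'slope',f[1].round(4),'x at ledge',f[2].round(2))
d0=np.load('top0d.npy');d1=snap('top')[1]
for ylo,yhi in((-95,-25),(25,60)):
    fit(d0,'top',[-45,ylo,35],[10,yhi,112]); fit(d1,'top',[-45,ylo,35],[25,yhi,112]); fit(d1,'top',[-70,ylo,35],[25,yhi,165])
for l in('small_tablet','wax_jar','mug','oil_bottle'): pass
W0=cloud('side',np.load('side0d.npy'));d=snap('side')[1];W1=cloud('side',d)
for nm,lo,hi in(('small',[470,-470,85],[525,-230,155]),('jar',[420,-90,15],[500,0,60]),('mug',[690,-100,20],[790,10,95]),('bottle',[560,-70,20],[640,30,110])):
    print(nm,*[W[np.all((W>lo)&(W<hi),-1)].mean(0).round(1) for W in(W0,W1)])
```

```text
222 219 yaw 0.0038 slope -0.3666 x at ledge 2.12
215 215 yaw 0.0076 slope -0.3687 x at ledge 13.41
413 396 yaw 0.0057 slope -0.3653 x at ledge 13.12
115 111 yaw 0.0055 slope -0.3638 x at ledge 1.73
108 108 yaw 0.0124 slope -0.3694 x at ledge 12.81
214 198 yaw 0.012 slope -0.3669 x at ledge 12.68
small [ 496.5 -336.7  122.5] [ 496.4 -336.2  122.4]
jar [463.1 -36.8  40.5] [463.2 -36.8  40.3]
mug [742.  -42.8  58.5] [738.8 -48.3  57.6]
bottle [nan nan nan] [590.7 -16.3  64.7]<stdin>:14: RuntimeWarning: Mean of empty slice.
  ret = um.true_divide(
```

Run:
```python
from h import *
for n in('side','top'):
    im,d=snap(n); i0=np.load(n+'0i.npy');d0=np.load(n+'0d.npy')
    for D in(d0,d):
        W=cloud(n,D); m=(D>0)&np.all((W>[690,-110,20])&(W<[790,10,95]),-1); Q=W[m]; print(n,m.sum(),np.percentile(Q,[2,50,98],axis=0).round(0).tolist())
    sl=(slice(155,220),slice(265,325)) if n=='side' else (slice(130,180),slice(315,370))
    A=[cv2.cvtColor(x[sl],cv2.COLOR_RGB2GRAY).astype(np.float32) for x in(i0,im)]
    print(cv2.phaseCorrelate(*A))
    save(cv2.resize(np.hstack([i0[sl],im[sl]]),None,fx=5,fy=5),n+'mug.png')
```

```text
side 761 [[705.0, -84.0, 21.0], [744.0, -42.0, 61.0], [780.0, 3.0, 89.0]]
side 636 [[705.0, -84.0, 22.0], [734.0, -51.0, 58.0], [780.0, -10.0, 88.0]]
((0.08545751487159947, 0.043543258270226204), 0.5844834992179164)
top 461 [[704.0, -85.0, 23.0], [756.0, -45.0, 66.0], [778.0, 7.0, 91.0]]
top 462 [[704.0, -85.0, 23.0], [757.0, -45.0, 66.0], [778.0, 7.0, 91.0]]
((0.035374857129539805, -0.03491478386343161), 0.9832004855473836)
```

View pics/sidemug.png

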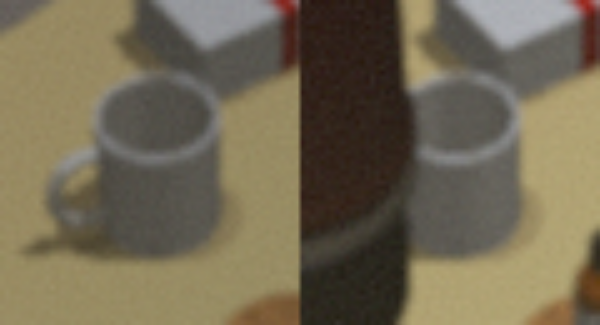

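The mug has not moved; the arm only hides part of it in the side view. Everything is in place, so I'm handing the job in.

```bash
python3 -c "
from cell import env
print(env.job_done())"
```

```text
the job is handed in; nothing more can be done
None
```

The job is handed in at about 25 s: the bottle stands upright on the cork mat, the larger tablet leans flat on the stand and about centred, and the jar, mug and smaller tablet measured unmoved (no verdict was returned).

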